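# Slide the bearing pan onto the hotplate, against the sprung probe

## Task

Slide the pan with the bearing, without lifting or tipping it, off the wooden board, over the small step and onto the hotplate, until it stands inside the yellow ring with its wall pressing lightly on the sprung copper temperature probe: about 3 N, and never jam the probe. Then let go and leave the pan standing there with the bearing in it and the probe still lightly pressed; leave the other things alone.

Things in the scene. Friction and masses are not known exactly. Their poses are not given: they have to be found in the camera images.
- station: Fixed warming station; origin on the bench (z=0) under its middle, laid out along its level y axis: light wooden board (y +16 to +236 mm, 250 mm wide in x, top 40 mm above the bench), 6 mm gap, dark steel hotplate (y +10 to -250 mm, 250 mm wide, top 36 mm above the bench: a 4 mm step down), and at the -y end the temperature probe. The hotplate is cold.
- board (a point): Centre of the red circle (194 mm across) on top of the wooden board: station x=0, y=+126, z=+40 mm. The pan starts near it.
- ring (a point): Centre of the yellow ring (184 mm outside diameter) painted on the hotplate: station x=0, y=-100, z=+36 mm. Axes as the station's.
- probe_stand: Blue stand of the probe, 60 mm wide, 75 mm high, fixed at the station's -y end; origin on the bench at station x=0, y=-262 mm, axes as the station's. It carries a black clamp (up to 83 mm high) holding a steel plunger with a copper ball tip (18 mm) that points to +y, at the ring. The clamp was set anywhere along its rail and its place is not reported.
- probe_mid (a point): The middle of where the plunger's tip may end: station x=0, y=-157, z=66 mm. The untouched tip ends up to 15 mm to either side of it along y. A spring holds the plunger out: pushed towards -y it yields 1 mm per 0.7 N from zero, up to 22 mm.
- pan: Round open aluminium pan, 120 mm diameter, 65 mm high, about 0.5 kg; origin: centre of the flat underside, z up. Its one handle points along the pan's -x: a level black bar 16 mm wide, 18 mm high, its middle 50 mm above the underside, from x=-80 to -175 mm (steel neck to the wall). It drags on board or hotplate with several newtons of friction, different each time.
- bearing: Steel bearing race lying loose in the pan: ring 62 mm outside, 34 mm inside, 18 mm high, about 0.2 kg; origin at the centre of its underside.
- grease_tin: Green tin, 66 mm diameter, 95 mm high, standing on the bench beyond the board; origin at its underside. Not to be disturbed.
- carton: Cardboard carton 90 x 70 x 50 mm on the bench beyond the probe; origin at its underside. Not to be disturbed.
- spanner: Steel spanner, 160 mm long, lying flat on the bench between robot and station; origin at the middle. Not to be disturbed.
Mind the look-alikes: they are no part of the job. Of the things like the pan, leave any that is blue or pink; of the rest the larger one is meant.

How it is judged:
On the way, in this order (a step that is already met when the one before it is completed fails the run):
1. the pan has been slid over the step: its middle is 60 mm or more past the edge of the board (y of pan in the frame of station below -0.045 m).
2. the pan's wall presses the probe with 1 N or more (contact force between pan and probe_stand above 1 N), for 0.2 s.
At the end, for the whole second after the job is handed in: The pan stands flat on the hotplate inside the yellow ring (centres within 29 mm), at rest, pressing the probe with 1 to 5.5 N, the bearing lying in it (horizontal distance between pan and ring below 0.029 m and z of pan in the frame of ring below 0.002 m and angle between pan's own z axis and vertical below 0.03 rad and contact force between pan and probe_stand between 1 and 5.5 N and linear speed of pan below 0.01 m/s and horizontal distance between bearing and pan below 0.035 m and z of bearing in the frame of pan below 0.012 m); the robot touches nothing.
It fails at once if the pan is lifted: clear of board and hotplate and more than 3 mm above the board's level, or its middle more than 10 mm above that level ((height (world z) of pan above 0.043 m and contact force between pan and station below 0.05 N) or height (world z) of pan above 0.05 m).
It fails at once if the pan tips by more than 0.15 rad (angle between pan's own z axis and vertical above 0.15 rad).
It fails at once if the pan presses the probe with more than 9 N (contact force between pan and probe_stand above 9 N).
It fails at once if the robot itself pushes on the probe (contact force between any of the arm, the fingers and probe_stand above 1 N).
It fails at once if the tin, the carton or the spanner is moved by more than 20 mm (distance of any of grease_tin, carton, spanner from where it was at the start of the episode above 0.02 m).
It also fails if it takes over 54 s, if anything falls off the work surface, if the arm or the gripper's body presses on something with over 40 N, if the wrist force passes 120 N, or if a joint passes its speed limit or range.

## Robot

A 6-joint arm with a two-finger parallel gripper is mounted at the origin on the work surface. World frame = base frame: x ahead of the robot, y to its left, z up, the work surface at z = 0. Lengths are in m, angles in rad, forces in N, time in s.
With the tool pointing down it reaches from about 0.3 to 0.875 m from the base axis. Payload 6.4 kg.
Tool frame: the origin (TCP) lies midway between the tips of the shut fingers; the grasp point (between the pads) lies ctrl.grip_depth behind it (ctrl.grip_depth is the distance from the TCP to the grasp point, in m); x points along the fingers, y is the direction in which the jaws open and shut, and the axes are right-handed (so a half turn about x gives the same grasp; the last joint's range is limited). The gripper opens to 85 mm and grips with 20 to 120 N. Pads are 22 mm wide; open, the fingers measure 114 mm over their backs; the gripper's body (76 mm by 85 mm) begins 54 mm behind the grasp point. The pads swing forward as they close: fully open they stand 13 mm farther back than shut.
Start: joints at [0.977, 0.181, 1.607, -0, 1.354, -0.206], TCP at [0.217, 0.532, 0.231] pointing down, gripper open.
Joint ranges: [-2.99, 2.99], [-0.89, 2.07], [0.3, 2.58], [-1.14, 4.28], [0, 2.63], [-3.12, 3.12]. Speed limits (rad/s): [2.57, 2.57, 3.01, 3.14, 3.14, 3.14].

## Interface

Orientations are given as a unit quaternion [w, x, y, z].
In Python, from bench import ctrl gives the robot as it stands.
- The arm moves only by the tool carry_out, never from a script. Its argument "motion" is one flat list of numbers, 7 for each row, row after row: the turn, a rotation vector about the tool's x, y, z in degrees, then the shift along the tool's x, y, z in m, then the gripper's target within -1 to 1 (shut at 1, half-way at 0, fully open at -1). A call has 1 to 10 rows; each row shifts and turns the pose as measured when the row begins, along the tool's axes as they then stand; what a row does not reach is not made up. A row lasts 1/10 s, in which the tool goes at most 50 mm and 8.59 degrees, less where a joint would pass 70% of its speed; a pose out of reach is approached as far as the arm can. A call with a gripper value outside its range is refused whole. The fingers move at their own pace and stop on an object; the grip force is fixed at half the most. Time passes only in rows, so rows that do not move let the fingers close. It gives the time, the measured TCP pose, the force and the opening at its end, in the units of the state.
- ctrl.get_obs(): the state, without advancing time (a new reading comes with each control period).
- ctrl.camera(name): name is "side" or "top" or "wrist"; returns the picture (420x560x3 uint8, blue, green, red); there is no depth.
- ctrl.camera_params(name): a dict with "mtx" (3x3 intrinsics, pixels), "pose" (4x4, takes a point from camera to world coordinates); the wrist camera has in their place "hand_eye" (4x4, takes a point from camera to tool coordinates, whose origin is the TCP and whose axes are the tool frame's). Camera axes: x right, y down, z forward; pixel columns grow to the right and rows downward; lengths in m; the calibration is good to about 2 mm. The wrist camera is an equidistant fisheye: a pixel r from the principal point sees the ray r / f radians off the axis. A picture is of the moment at which its call begins: read the wrist's pose just before it. camera_params takes no time and is no camera call.
- ctrl.hand_in(): hands the job in, once; it reports no verdict.
Trained networks look in the newest picture that a camera, given by its name, has taken for a name from the list of things; names that differ only in an ending like _2 or _b are one class to them, and where a whole thing is asked for, a point or a joint stands for the part that bears it (a point fixed in the world has none). Each returns a list of dicts, best first, with "conf" (0 to 1); they miss things now and then, are a little off and sometimes report something else, mostly with a low value. They report only what shows in the picture. A call takes as long as a camera call. They do not tell look-alikes from the thing itself.
- ctrl.boxes_of(camera, thing): "point" ([x, y, z] in m, in the coordinates of the camera as it stood for that picture, good to about 4 mm: the middle of the surface that is visible of it).
- ctrl.trace(camera, thing): "pixels" (420x560 bool, what is visible of it).
- ctrl.landmark_of(camera, thing): "point" ([x, y, z] in m, in the coordinates of the camera as it stood for that picture, good to about 4 mm: a listed point, or the origin of a listed thing).
The state is a dict: "time_s": time; "q": joint angles; "dq": joint speeds; "joint_efforts": joint torques, N m; "eef_pos": TCP position; "eef_rot": TCP orientation; "wrist_force": force on the tool from outside, world axes, zero at the start; "torque": the same for the moment, N m; "opening": opening from 0.0 (shut) to 1.0 (fully open).
Only numpy, scipy, OpenCV 4.12 (cv2) and the standard library are available. Lean on these libraries where they do the work, as an engineer would, in place of code of your own. Each camera call takes 0.05 s, during which the arm holds its last target. There are 200 camera calls.

## Working session

There is one attempt and no reset: what is moved stays moved. The work goes in short steps, Python scripts to look and compute and a tool call to move; the robot and the scene stay as the last step left them, time stands still between calls to the robot, and variables do not carry over. Pictures are saved under pics/ and viewed, about 8 in all and at most 12, crops included, and the job is handed in when it is done.

Besides the shell and the picture viewer there is one more tool, called after "Request:" in YAML: its name, and indented under it one key for each argument. carry_out: Moves the arm, as the interface text tells. Its arguments: {"type":"object","properties":{"motion":{"type":"array"}},"required":["motion"]}

```bash
mkdir -p pics; ls
cat > h.py <<'E'
import numpy as np,cv2
from bench import ctrl
from scipy.spatial.transform import Rotation as R
def q2R(q): return R.from_quat([q[1],q[2],q[3],q[0]]).as_matrix()
def campose(n,obs=None):
    p=ctrl.camera_params(n)
    if 'pose' in p: return np.array(p['pose'])
    o=obs or ctrl.get_obs(); T=np.eye(4);T[:3,:3]=q2R(o['eef_rot']);T[:3,3]=o['eef_pos']
    return T@np.array(p['hand_eye'])
def w(T,p): return T[:3,:3]@np.array(p)+T[:3,3]
E
python3 - <<'E'
from h import *
o=ctrl.get_obs();print({k:np.round(v,3) for k,v in o.items()},ctrl.grip_depth)
a=ctrl.camera('top');b=ctrl.camera('side')
cv2.imwrite('pics/top.png',a);cv2.imwrite('pics/side.png',b)
for c in ('top','side'):
    T=campose(c)
    for t in ('board','ring','probe_mid','pan','bearing','station','probe_stand'):
        print(c,t,[(np.round(w(T,d['point']),3),round(d['conf'],2)) for d in ctrl.landmark_of(c,t)])
E
```

```text
pics
{'time_s': np.float64(0.0), 'q': array([ 0.977,  0.182,  1.608, -0.   ,  1.354, -0.206]), 'dq': array([ 0.001,  0.002,  0.001,  0.   , -0.001, -0.001]), 'joint_efforts': array([ 1.0000e-03, -4.4487e+01, -3.5133e+01, -0.0000e+00,  9.0000e-03,
        0.0000e+00]), 'eef_pos': array([0.217, 0.532, 0.23 ]), 'eef_rot': array([ 0.694,  0.136,  0.694, -0.137]), 'wrist_force': array([-0.216, -0.015, -0.001]), 'torque': array([-0.049, -0.003,  0.022]), 'opening': np.float64(0.997)} 0.0187
top board []
top ring [(array([ 0.621, -0.114,  0.037]), 0.96), (array([ 0.438,  0.064, -0.003]), 0.21)]
top probe_mid [(array([ 0.619, -0.171,  0.065]), 0.86), (array([ 0.436,  0.062, -0.004]), 0.58), (array([ 0.511, -0.369,  0.001]), 0.22)]
top pan [(array([0.37 , 0.251, 0.001]), 0.83), (array([0.625, 0.122, 0.038]), 0.62), (array([ 0.287, -0.205, -0.   ]), 0.62)]
top bearing [(array([ 0.515, -0.365, -0.002]), 0.6), (array([0.625, 0.119, 0.045]), 0.55)]
top station [(array([ 0.633, -0.014, -0.002]), 0.87)]
top probe_stand [(array([ 0.601, -0.282, -0.001]), 0.81)]
side board [(array([0.621, 0.117, 0.043]), 0.73), (array([0.65 , 0.105, 0.04 ]), 0.69)]
side ring [(array([ 0.619, -0.116,  0.033]), 0.74)]
side probe_mid [(array([ 0.611, -0.173,  0.066]), 0.57), (array([ 0.603, -0.28 , -0.005]), 0.27)]
side pan [(array([0.625, 0.119, 0.038]), 0.69), (array([ 0.369,  0.252, -0.003]), 0.67), (array([ 0.453,  0.527, -0.001]), 0.58), (array([ 0.292, -0.204, -0.003]), 0.57)]
side bearing [(array([0.624, 0.114, 0.043]), 0.59)]
side station [(array([ 0.632, -0.018, -0.002]), 0.82)]
side probe_stand [(array([ 0.601, -0.277, -0.   ]), 0.74), (array([ 0.436,  0.066, -0.005]), 0.4), (array([0.626, 0.118, 0.035]), 0.23)]
```

View pics/top.png

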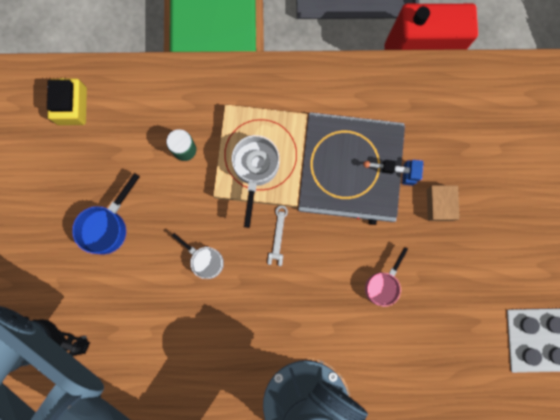

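View pics/side.png

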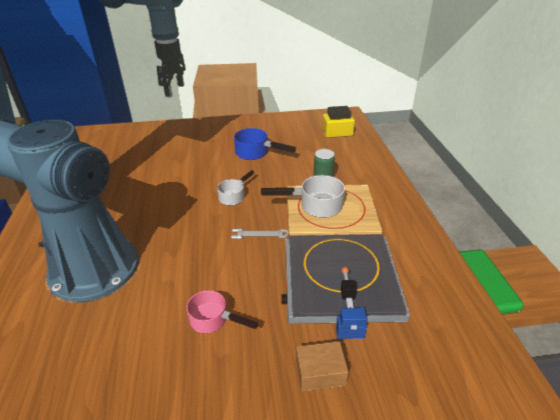

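The target is the silver pan at top (255,160), with the bearing in it. The look-alikes are the small silver pan (206,262), the blue pan (99,230) and the pink pan (383,288). I'll measure the handle, ring and probe tip next.

Run:
```python
from h import *
a=cv2.imread('pics/top.png');p=ctrl.camera_params('top');K=np.array(p['mtx']);T=np.array(p['pose'])
def ray(uv,z):
    d=T[:3,:3]@np.linalg.inv(K)@np.array([uv[0],uv[1],1.]);return T[:3,3]+d*(z-T[2,3])/d[2]
hsv=cv2.cvtColor(a,cv2.COLOR_BGR2HSV)
# yellow ring ellipse
m=cv2.inRange(hsv,(15,120,110),(30,255,255));m[:, :303]=0;m[:110]=0;m[215:]=0;m[:,395:]=0
pts=np.argwhere(m>0)[:,::-1]; W=np.array([ray(u,.036)[:2] for u in pts])
A=np.c_[2*W,np.ones(len(W))];s=np.linalg.lstsq(A,(W**2).sum(1),rcond=None)[0];print('ring',s[:2],np.sqrt(s[2]+s[:2]@s[:2]),len(W))
# handle: dark pixels
g=a.max(2);m=np.zeros_like(g);m[186:232,235:265]=(g[186:232,235:265]<55)
n,l,st,c=cv2.connectedComponentsWithStats(m);i=1+np.argmax(st[1:,4]);hp=np.argwhere(l==i)[:,::-1]
W=np.array([ray(u,.097)[:2] for u in hp]);c=W.mean(0);v=np.linalg.svd(W-c)[2][0];v*=np.sign(v[0])
t=(W-c)@v;print('handle c',c,'dir',v,np.degrees(np.arctan2(v[1],v[0])),t.min(),t.max(),len(W), 'ends',c+v*t.min(),c+v*t.max())
# plate corners
for uv in ((308,114),(404,125),(396,218),(299,209)): print('plate corner',ray(uv,.036)[:2].round(3))
for c_ in ('top','side'):
    TT=campose(c_)
    for d in ctrl.trace(c_,'pan'): print(c_,d['conf'],np.argwhere(d['pixels']).mean(0)[::-1],d['pixels'].sum())
    for t_ in('spanner','grease_tin','carton'): print(t_,[(w(TT,d['point']).round(3),round(d['conf'],2)) for d in ctrl.landmark_of(c_,t_)][:2])
x=cv2.resize(a[95:240,210:430],None,fx=3.5,fy=3.5,interpolation=cv2.INTER_CUBIC);cv2.imwrite('pics/crop.png',x)
o=ctrl.get_obs();print(q2R(o['eef_rot']).round(3))
```

```text
ring [ 0.62541826 -0.11070642] 0.09160377128983391 491
handle c [0.49482051 0.13864818] dir [ 0.98952356 -0.1443715 ] -8.30088556559381 -0.041716582848477395 0.04521088697951604 140 ends [0.45354096 0.14467086] [0.53955774 0.13212101]
plate corner [ 0.758 -0.021]
plate corner [ 0.725 -0.278]
plate corner [ 0.474 -0.245]
plate corner [0.502 0.009]
top 0.84 [203.38394794 259.87418655] 922
top 0.84 [384.54863813 284.3229572 ] 1028
top 0.81 [254.15388655 166.70535714] 1904
top 0.73 [102.51021259 224.64276782] 2399
spanner [(array([ 0.44 ,  0.062, -0.004]), 0.82)]
grease_tin [(array([ 0.676,  0.315, -0.003]), 0.59)]
carton [(array([ 0.512, -0.371, -0.001]), 0.73), (array([ 0.62 , -0.114,  0.035]), 0.21)]
side 0.89 [314.71488912 194.80042239] 1894
side 0.83 [231.93097643 190.92424242] 594
side 0.71 [255.72892112 143.9800544 ] 1103
side 0.71 [212.00766284 312.63793103] 1566
side 0.61 [341.44444444 267.56287742] 13248
spanner [(array([ 0.435,  0.067, -0.006]), 0.75), (array([0.623, 0.114, 0.042]), 0.71)]
grease_tin [(array([ 0.676,  0.314, -0.001]), 0.85)]
carton [(array([0.625, 0.118, 0.036]), 0.71), (array([ 0.51 , -0.374, -0.004]), 0.64)]
[[ 0.     0.378  0.926]
 [ 0.     0.926 -0.378]
 [-1.     0.     0.   ]]
```

View pics/crop.png

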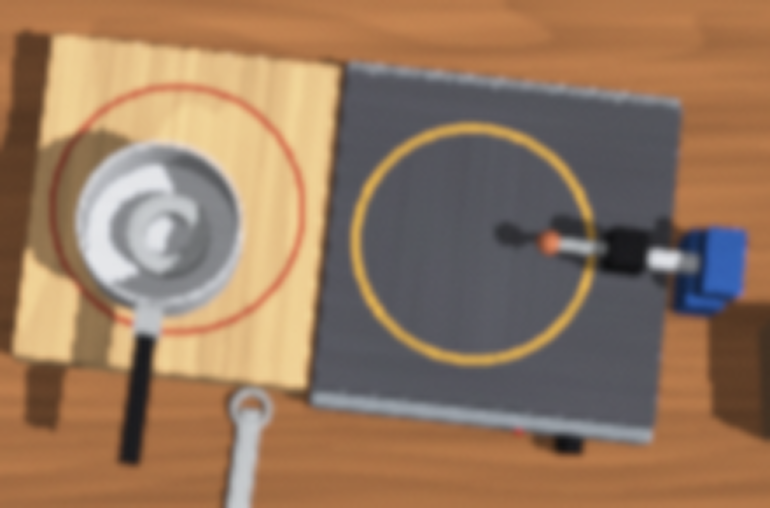

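The crop confirms it: the silver pan holds the bearing, its handle runs to lower-left (130,460), and the probe ball is at (549,243). The handle heading is about -8.3° and the station yaw about -6.8°. I'll approach from above.

Request:
carry_out:
  motion: [-7, 0, 0, 0, 0, 0, -1, -7, 0, 0, 0, 0, 0, -1, 0, 0, 0, 0, -0.035, 0.034, -1, 0, 0, 0, 0, -0.035, 0.034, -1, 0, 0, 0, 0, -0.035, 0.034, -1, 0, 0, 0, 0, -0.035, 0.034, -1, 0, 0, 0, 0, -0.035, 0.034, -1, 0, 0, 0, 0, -0.035, 0.034, -1, 0, 0, 0, 0, -0.035, 0.034, -1, 0, 0, 0, 0, -0.035, 0.034, -1]

```text
time_s: 2.2
eef_pos: [0.4538, 0.2154, 0.2321]
eef_rot: [0.707, 0.044, 0.705, -0.041]
wrist_force: [0.3, 0.3, 0.4]
opening: 0.999
```

Request:
carry_out:
  motion: [0, 0, 0, 0.02, -0.035, 0.027, -1, -1, 0, 0, 0.02, -0.035, 0.027, -1, 0, 0, 0, 0.03, 0, 0, -1, 0, 0, 0, 0.02, 0, 0, -1, 0, 0, 0, 0, 0, 0, -1]

```text
time_s: 2.7
eef_pos: [0.507, 0.1298, 0.1422]
eef_rot: [0.71, 0.041, 0.702, -0.038]
wrist_force: [0.3, -0.3, -0.2]
opening: 1.003
```

Run:
```python
from h import *
o=ctrl.get_obs();M=q2R(o['eef_rot']);print(o['eef_pos'].round(4),M.round(3))
a=ctrl.camera('wrist');cv2.imwrite('pics/w1.png',a);T=campose('wrist',o)
print({k:np.round(v,3) for k,v in ctrl.camera_params('wrist').items() if k in('mtx','hand_eye')})
for t in ('pan','probe_mid','ring'): print(t,[(w(T,d['point']).round(4),round(d['conf'],2)) for d in ctrl.landmark_of('wrist',t)])
```

```text
[0.507  0.1298 0.1422] [[ 0.012  0.112  0.994]
 [ 0.003  0.994 -0.112]
 [-1.     0.005  0.011]]
{'mtx': array([[325.192,   0.   , 279.099],
       [  0.   , 325.192, 210.745],
       [  0.   ,   0.   ,   1.   ]]), 'hand_eye': array([[ 0.   , -0.258,  0.966, -0.141],
       [ 1.   ,  0.   , -0.   , -0.001],
       [-0.   ,  0.966,  0.258, -0.066],
       [ 0.   ,  0.   ,  0.   ,  1.   ]])}
pan [(array([0.6257, 0.119 , 0.0382]), 0.91), (array([ 0.3676,  0.25  , -0.0033]), 0.69)]
probe_mid [(array([ 0.6115, -0.1715,  0.0633]), 0.64)]
ring []
```

View pics/w1.png

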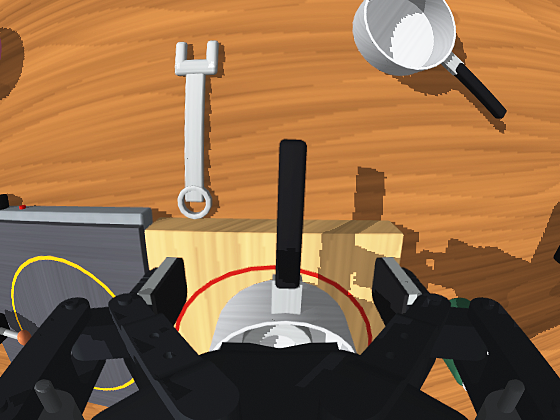

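The handle (wrist, pixels (292,142) to (288,285)) lies a little to the right of the tool's mid-plane. I'll compute the offsets.

```bash
cat >> h.py <<'E'
def wray(uv,z,o):
    p=ctrl.camera_params('wrist');K=np.array(p['mtx']);T=campose('wrist',o)
    x=np.array([uv[0]-K[0,2],uv[1]-K[1,2]])/K[0,0];r=np.hypot(*x)
    d=T[:3,:3]@np.r_[np.sin(r)*x/r,np.cos(r)];return T[:3,3]+d*(z-T[2,3])/d[2]
E
python3 - <<'E'
from h import *
o=ctrl.get_obs();M=q2R(o['eef_rot'])
e=[wray(u,.099,o) for u in ((292,142),(288.5,278))]
for x in e: print(x.round(4),'tool',(M.T@(x-o['eef_pos'])).round(4))
d=e[1]-e[0];print(np.degrees(np.arctan2(d[1],d[0])),np.linalg.norm(d),'toolhead',np.degrees(np.arctan2(M[1,2],M[0,2])))
E
```

```text
[0.4549 0.144  0.099 ] tool [ 0.0462  0.0066 -0.0564]
[0.5406 0.1332 0.099 ] tool [0.0478 0.0053 0.03  ]
-7.188335229272239 0.08635661350530084 toolhead -6.321634935896578
```

Request:
carry_out:
  motion: [1.2, 0.6, 0.2, 0.01, 0.006, -0.008, -1, 0, 0, 0, 0.03, 0, 0, -1, 0, 0, 0, 0.025, 0, 0, -1, 0, 0, 0, 0.005, 0, 0, -1, 0, 0, 0, 0, 0, 0, -1]

```text
time_s: 3.4
eef_pos: [0.5047, 0.143, 0.0791]
eef_rot: [0.712, 0.051, 0.699, -0.042]
wrist_force: [0.3, -0.6, 0.2]
opening: 1.002
```

Run:
```python
from h import *
o=ctrl.get_obs();M=q2R(o['eef_rot']);print(o['eef_pos'].round(4),M.round(4),o['wrist_force'].round(2))
a=ctrl.camera('wrist');cv2.imwrite('pics/w2.png',a)
```

```text
[0.5047 0.143  0.0791] [[ 0.018   0.1311  0.9912]
 [ 0.0106  0.9913 -0.1313]
 [-0.9998  0.0128  0.0164]] [ 0.26 -0.58  0.2 ]
```

Request:
carry_out:
  motion: [0, 0.9, -0.7, 0.004, -0.005, -0.003, -1, 0, 0, 0, 0, 0, 0, -1, 0, 0, 0, 0, 0, 0, -1]

```text
time_s: 3.75
eef_pos: [0.5029, 0.1385, 0.0781]
eef_rot: [0.707, 0.046, 0.704, -0.046]
wrist_force: [0.6, -0.1, 0.3]
opening: 1.001
```

Run:
```python
from h import *
o=ctrl.get_obs();M=q2R(o['eef_rot']);print(o['eef_pos'].round(4),M.round(4),o['wrist_force'].round(2))
a=ctrl.camera('wrist');cv2.imwrite('pics/w2.png',a)
```

```text
[0.5029 0.1385 0.0781] [[ 4.300e-03  1.309e-01  9.914e-01]
 [-2.000e-04  9.914e-01 -1.309e-01]
 [-1.000e+00  4.000e-04  4.300e-03]] [ 0.57 -0.1   0.34]
```

View pics/w2.png

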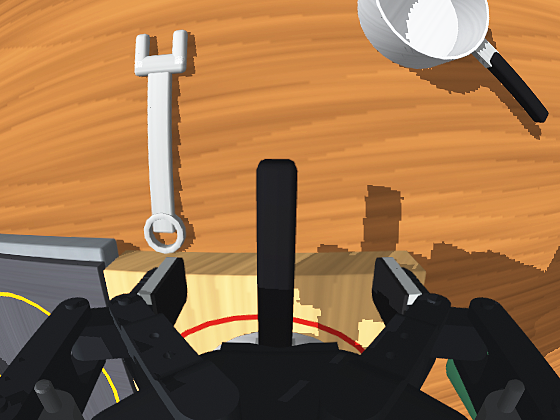

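The handle is centred between the pads (col 277, pads at 165 and 395). I'll lower a little and close.

Request:
carry_out:
  motion: [0, 0.2, 0, 0.008, -0.0005, 0, -1, 0, 0, 0, 0, 0, 0, 1, 0, 0, 0, 0, 0, 0, 1, 0, 0, 0, 0, 0, 0, 1, 0, 0, 0, 0, 0, 0, 1, 0, 0, 0, 0, 0, 0, 1, 0, 0, 0, 0, 0, 0, 1, 0, 0, 0, 0, 0, 0, 1]

```text
time_s: 4.6
eef_pos: [0.5034, 0.1374, 0.0701]
eef_rot: [0.706, 0.047, 0.705, -0.047]
wrist_force: [0.0, 0.2, 0.4]
opening: 0.18
```

Run:
```python
from h import *
o=ctrl.get_obs();M=q2R(o['eef_rot']);print(o['eef_pos'].round(4),M.round(4),o['wrist_force'].round(2),o['torque'].round(2),o['opening'])
ctrl.camera('side');T=campose('side');print([(w(T,d['point']).round(4),round(d['conf'],2)) for d in ctrl.landmark_of('side','pan')][:2])
ctrl.camera('top');T=campose('top');print([(w(T,d['point']).round(4),round(d['conf'],2)) for d in ctrl.landmark_of('top','pan')][:2])
```

```text
[0.5034 0.1374 0.0701] [[ 1.700e-03  1.324e-01  9.912e-01]
 [ 1.000e-04  9.912e-01 -1.324e-01]
 [-1.000e+00  3.000e-04  1.600e-03]] [0.03 0.19 0.36] [-0.1   0.02 -0.17] 0.17953510961043193
[(array([0.367 , 0.2546, 0.001 ]), 0.94), (array([4.539e-01, 5.250e-01, 5.000e-04]), 0.87)]
[(array([ 0.4573,  0.5289, -0.0065]), 0.98), (array([ 0.3675,  0.251 , -0.0007]), 0.92)]
```

Request:
carry_out:
  motion: [0, 0, 0, 0, -0.006, 0.001, 1, 0, 0, 0, 0, -0.012, 0.003, 1, 0, 0, 0, 0, -0.012, 0.003, 1, 0, 0, 0, 0, -0.012, 0.003, 1, 0, 0, 0, 0, -0.012, 0.003, 1]

```text
time_s: 5.3
eef_pos: [0.5088, 0.0833, 0.0702]
eef_rot: [0.706, 0.046, 0.705, -0.043]
wrist_force: [0.6, 5.2, 1.4]
opening: 0.173
```

```bash
cat > s.py <<'E'
from h import *
o=ctrl.get_obs();M=q2R(o['eef_rot']);print(o['time_s'],o['eef_pos'].round(4),M.round(4).tolist(),o['wrist_force'].round(2),o['torque'].round(2),o['opening'])
pan=o['eef_pos']+M@np.array([0,0,.122]) ;d=pan[:2]-[.6225,-.1125];a=np.radians(-6.8)
print('pan est rel ring',(np.array([[np.cos(a),np.sin(a)],[-np.sin(a),np.cos(a)]])@d).round(4))
E
python3 s.py
python3 - <<'E'
from h import *
a=cv2.imread('pics/top.png');p=ctrl.camera_params('top');K=np.array(p['mtx']);T=np.array(p['pose'])
h=cv2.cvtColor(a,cv2.COLOR_BGR2HSV)[155:175,355:375];m=cv2.inRange(h,(3,90,90),(14,255,255))
q=np.argwhere(m>0)[:,::-1]+[355,155];print(q.min(0),q.max(0),len(q))
d0=np.array([.6225,-.1125]);A=np.radians(-6.8);Rm=np.array([[np.cos(A),np.sin(A)],[-np.sin(A),np.cos(A)]])
L=[]
for u in q:
    d=T[:3,:3]@np.linalg.inv(K)@np.r_[u,1.];L.append(Rm@((T[:3,3]+d*(.066-T[2,3])/d[2])[:2]-d0))
L=np.array(L);print('ball rel ring',L.mean(0),L.min(0),L.max(0))
E
```

```text
5.3 [0.5088 0.0833 0.0702] [[0.0016, 0.1243, 0.9922], [0.0041, 0.9922, -0.1243], [-1.0, 0.0043, 0.001]] [0.61 5.17 1.36] [0.55 0.02 0.5 ] 0.17265233787906217
pan est rel ring [-0.014   0.1802]
[363 161] [369 167] 37
ball rel ring [-0.00205151 -0.05516721] [-0.01070634 -0.06201896] [ 0.00593916 -0.04645898]
```

Request:
carry_out:
  motion: [0, 0, 0, 0, -0.012, 0.002, 1, 0, 0, 0, 0, -0.012, 0.002, 1, 0, 0, 0, 0, -0.012, 0.002, 1, 0, 0, 0, 0, -0.012, 0.002, 1, 0, 0, 0, 0, -0.012, 0.002, 1, 0, 0, 0, 0, 0, 0, 1]

```text
time_s: 5.9
eef_pos: [0.5118, 0.0144, 0.0701]
eef_rot: [0.706, 0.047, 0.705, -0.044]
wrist_force: [1.6, -0.5, 0.1]
opening: 0.174
```

```bash
python3 s.py
```

```text
5.9 [0.5118 0.0144 0.0701] [[0.0021, 0.1277, 0.9918], [0.0037, 0.9918, -0.1277], [-1.0, 0.004, 0.0016]] [ 1.57 -0.45  0.08] [-0.   -0.14  0.12] 0.17366498691193305
pan est rel ring [-0.003   0.1118]
```

Request:
carry_out:
  motion: [0, 0, 0, 0, -0.01, 0.0005, 1, 0, 0, 0, 0, -0.012, 0.0005, 1, 0, 0, 0, 0, -0.012, 0.0005, 1, 0, 0, 0, 0, -0.012, 0.0005, 1, 0, 0, 0, 0, -0.012, 0.0005, 1, 0, 0, 0, 0, 0, 0, 1, 0, 0, 0, 0, 0, 0, 1]

```text
time_s: 6.6
eef_pos: [0.5048, -0.0484, 0.0683]
eef_rot: [0.705, 0.048, 0.706, -0.045]
wrist_force: [0.0, 1.1, -3.9]
opening: 0.175
```

```bash
python3 s.py;python3 - <<'E'
from h import *
a=ctrl.camera('side');cv2.imwrite('pics/s2.png',cv2.resize(a[170:360,220:430],None,fx=3,fy=3,interpolation=cv2.INTER_CUBIC))
E
```

```text
6.6 [ 0.5048 -0.0484  0.0683] [[-0.0011, 0.1301, 0.9915], [0.0045, 0.9915, -0.1301], [-1.0, 0.0044, -0.0017]] [ 0.04  1.1  -3.93] [0.28 0.04 0.23] 0.17493349280910733
pan est rel ring [-0.0025  0.0482]
```

View pics/s2.png

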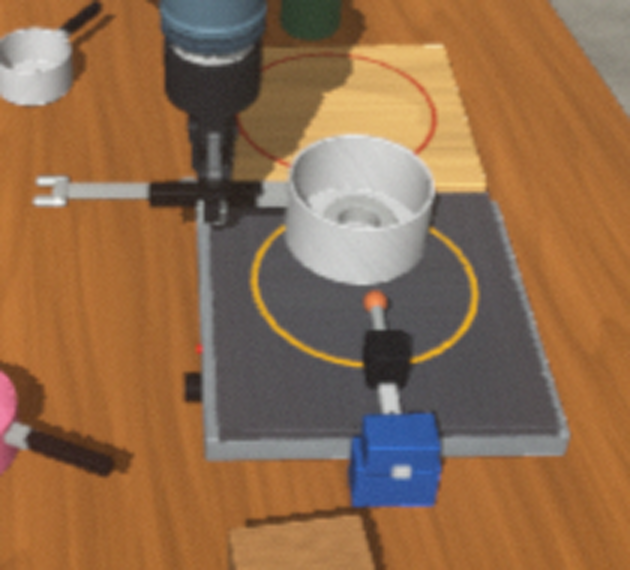

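The pan is clear of the board with the bearing inside, and the ball is at (375,300), about one ball-width or more ahead of the wall. I'll lower onto the hotplate.

Request:
carry_out:
  motion: [0, 0, 0, 0.0015, -0.002, 0, 1, 0, 0, 0, 0.001, -0.002, 0, 1, 0, 0, 0, 0, 0, 0, 1, 0, 0, 0, 0, 0, 0, 1]

```text
time_s: 7.05
eef_pos: [0.5046, -0.05, 0.0668]
eef_rot: [0.705, 0.047, 0.706, -0.042]
wrist_force: [-1.8, 1.5, -0.1]
opening: 0.174
```

```bash
python3 s.py
```

```text
7.05 [ 0.5046 -0.05    0.0668] [[-0.0006, 0.1257, 0.9921], [0.0062, 0.9921, -0.1257], [-1.0, 0.0061, -0.0014]] [-1.84  1.48 -0.13] [0.04 0.03 0.13] 0.17446172402125765
pan est rel ring [-0.0025  0.0473]
```

Request:
carry_out:
  motion: [0, 0, 0, 0, -0.004, 0, 1, 0, 0, 0, 0, -0.004, 0, 1, 0, 0, 0, 0, -0.004, 0, 1, 0, 0, 0, 0, -0.004, 0, 1]

```text
time_s: 7.45
eef_pos: [0.5028, -0.0655, 0.0667]
eef_rot: [0.706, 0.046, 0.706, -0.041]
wrist_force: [0.0, 3.5, -0.7]
opening: 0.176
```

```bash
python3 s.py
```

```text
7.45 [ 0.5028 -0.0655  0.0667] [[0.0001, 0.1223, 0.9925], [0.0069, 0.9925, -0.1223], [-1.0, 0.0069, -0.0007]] [ 0.02  3.51 -0.73] [ 0.51 -0.18  0.53] 0.17611269334107688
pan est rel ring [-0.0024  0.032 ]
```

Request:
carry_out:
  motion: [0, 0, 0, 0, -0.002, 0, 1, 0, 0, 0, 0, -0.002, 0, 1, 0, 0, 0, 0, -0.002, 0, 1, 0, 0, 0, 0, -0.002, 0, 1]

```text
time_s: 7.85
eef_pos: [0.5018, -0.0747, 0.0666]
eef_rot: [0.706, 0.046, 0.706, -0.041]
wrist_force: [0.5, 3.5, 0.6]
opening: 0.18
```

```bash
python3 s.py;python3 - <<'E'
from h import *
a=ctrl.camera('top');b=ctrl.camera('side')
x=cv2.resize(a[125:200,310:410],(800,600),interpolation=cv2.INTER_CUBIC)[:, :];y=cv2.resize(b[225:315,290:390],None,fx=6,fy=6,interpolation=cv2.INTER_CUBIC)
x=cv2.resize(x,(400,300));y=cv2.resize(y,(400,360));cv2.imwrite('pics/g1.png',np.hstack([cv2.copyMakeBorder(x,0,60,0,0,cv2.BORDER_CONSTANT),y]))
E
```

```text
7.85 [ 0.5018 -0.0747  0.0666] [[0.0004, 0.1231, 0.9924], [0.0071, 0.9924, -0.1231], [-1.0, 0.0071, -0.0004]] [0.55 3.48 0.62] [ 0.55 -0.23  0.63] 0.17956169345236084
pan est rel ring [-0.0023  0.0227]
```

View pics/g1.png

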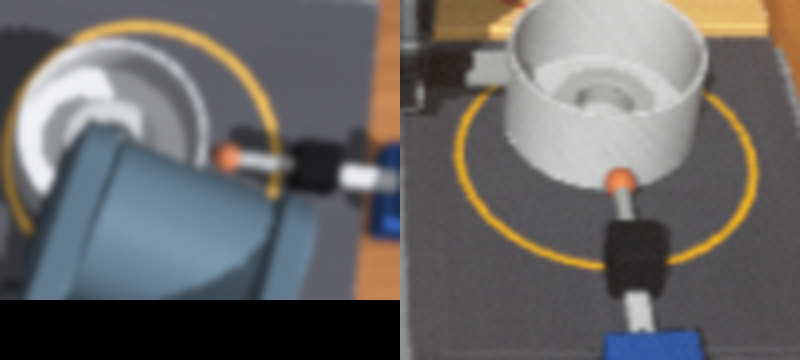

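The pan has a small gap to the ball: rim edge about col 210 and ball edge about col 217, roughly 4 mm. Sliding friction is about 3.5 N. I'll creep on, watching the force.

Request:
carry_out:
  motion: [0, 0, 0, 0, -0.0012, 0, 1, 0, 0, 0, 0, -0.0012, 0, 1]

```text
time_s: 8.15
eef_pos: [0.5015, -0.0772, 0.0666]
eef_rot: [0.706, 0.046, 0.706, -0.041]
wrist_force: [0.3, 4.0, 0.7]
opening: 0.173
```

Request:
carry_out:
  motion: [0, 0, 0, 0, -0.0012, 0, 1, 0, 0, 0, 0, -0.0012, 0, 1]

```text
time_s: 8.35
eef_pos: [0.5012, -0.0796, 0.0666]
eef_rot: [0.706, 0.046, 0.706, -0.041]
wrist_force: [0.4, 3.9, 0.4]
opening: 0.175
```

Request:
carry_out:
  motion: [0, 0, 0, 0, -0.0012, 0, 1]

```text
time_s: 8.45
eef_pos: [0.5011, -0.0808, 0.0666]
eef_rot: [0.706, 0.046, 0.706, -0.041]
wrist_force: [-0.4, 4.5, -1.2]
opening: 0.18
```

Request:
carry_out:
  motion: [0, 0, 0, 0, -0.0012, 0, 1]

```text
time_s: 8.55
eef_pos: [0.5009, -0.0821, 0.0666]
eef_rot: [0.706, 0.046, 0.706, -0.041]
wrist_force: [1.5, 4.2, 0.6]
opening: 0.177
```

Request:
carry_out:
  motion: [0, 0, 0, 0, -0.001, 0, 1]

```text
time_s: 8.65
eef_pos: [0.5008, -0.0832, 0.0666]
eef_rot: [0.706, 0.046, 0.706, -0.041]
wrist_force: [-0.3, 4.1, -0.8]
opening: 0.175
```

Request:
carry_out:
  motion: [0, 0, 0, 0, -0.001, 0, 1]

```text
time_s: 8.75
eef_pos: [0.5006, -0.0842, 0.0666]
eef_rot: [0.706, 0.046, 0.706, -0.041]
wrist_force: [1.7, 4.1, -0.6]
opening: 0.176
```

Request:
carry_out:
  motion: [0, 0, 0, 0, -0.001, 0, 1]

```text
time_s: 8.85
eef_pos: [0.5005, -0.0853, 0.0666]
eef_rot: [0.706, 0.046, 0.706, -0.041]
wrist_force: [0.2, 3.6, -0.8]
opening: 0.176
```

```bash
python3 s.py;python3 - <<'E'
from h import *
import time
F=[]
for i in range(3):
    a=ctrl.camera('top');F.append(ctrl.get_obs()['wrist_force'])
print(np.array(F).round(2).tolist())
b=ctrl.camera('side')
x=cv2.resize(a[140:190,335:395],(480,400),interpolation=cv2.INTER_CUBIC);y=cv2.resize(b[250:300,315:355],(320,400),interpolation=cv2.INTER_CUBIC)
cv2.imwrite('pics/g2.png',np.hstack([x,y]))
# ball pixels in top now vs before
for n,im in(('before',cv2.imread('pics/top.png')),('now',a)):
    h=cv2.cvtColor(im,cv2.COLOR_BGR2HSV)[155:175,355:378].astype(int);s=np.where((h[...,0]>=3)&(h[...,0]<=14)&(h[...,1]>90)&(h[...,2]>90),h[...,1],0)
    yy,xx=np.mgrid[155:175,355:378];print(n,(s*xx).sum()/s.sum(),(s*yy).sum()/s.sum(),(s>0).sum())
s0=cv2.imread('pics/side.png')
for im in(s0,b):
    h=cv2.cvtColor(im,cv2.COLOR_BGR2HSV)[260:285,335:355].astype(int);s=np.where(((h[...,0]<=14))&(h[...,1]>120)&(h[...,2]>90),h[...,1],0)
    yy,xx=np.mgrid[260:285,335:355];print('side',(s*xx).sum()/s.sum(),(s*yy).sum()/s.sum(),(s>0).sum())
E
```

```text
8.85 [ 0.5005 -0.0853  0.0666] [[0.0004, 0.1228, 0.9924], [0.0072, 0.9924, -0.1228], [-1.0, 0.0071, -0.0005]] [ 0.18  3.62 -0.83] [ 0.5  -0.23  0.58] 0.17646134591844484
pan est rel ring [-0.0024  0.012 ]
[[0.22, 4.23, -0.21], [-0.29, 3.53, -1.45], [1.21, 2.85, 0.43]]
before 366.34388097233864 163.7361693210394 37
now 367.3501577287066 163.87066246056781 24
side 344.5094925785295 269.4661719019675 37
side 344.3532567049808 269.57547892720305 26
```

View pics/g2.png

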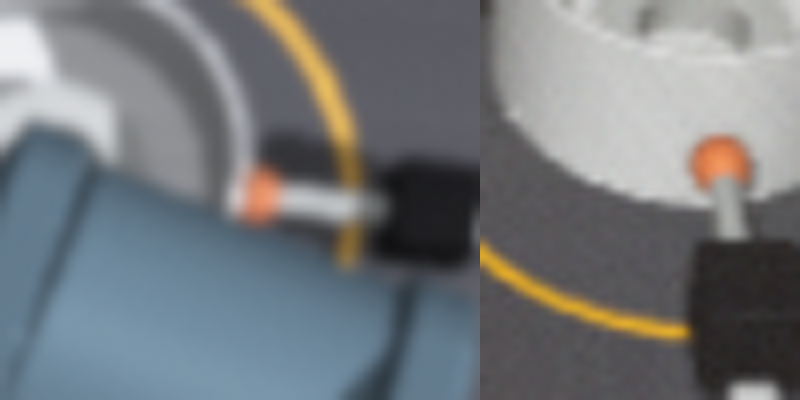

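The ball has not moved yet (side centroid row 269.5, as before), and the rim is just at it. I'll creep on.

```bash
cat > b.py <<'E'
from h import *
import sys
p0=cv2.imread('pics/side.png');F=[];C=[]
def cen(im):
    f=im[255:290,332:358].astype(float);s=np.clip(f[...,2]-np.maximum(f[...,0],f[...,1])-25,0,None);s[:, :6]=0
    yy,xx=np.mgrid[255:290,332:358];return np.array([(s*xx).sum(),(s*yy).sum()])/s.sum()
for i in range(4):
    b=ctrl.camera('side');F.append(ctrl.get_obs()['wrist_force']);C.append(cen(b))
print('F',np.mean(F,0).round(2),'ball0',cen(p0).round(2),'now',np.mean(C,0).round(2),np.std(C,0).round(2))
E
cat s.py b.py > sb.py
```

```text
(no output)
```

Request:
carry_out:
  motion: [0, 0, 0, 0, -0.001, 0, 1]

```text
time_s: 9.15
eef_pos: [0.5004, -0.0863, 0.0666]
eef_rot: [0.706, 0.046, 0.706, -0.041]
wrist_force: [0.5, 3.3, 1.0]
opening: 0.174
```

Request:
carry_out:
  motion: [0, 0, 0, 0, -0.001, 0, 1]

```text
time_s: 9.25
eef_pos: [0.5002, -0.0871, 0.0666]
eef_rot: [0.706, 0.046, 0.706, -0.041]
wrist_force: [0.0, 4.8, -0.4]
opening: 0.173
```

```bash
python3 sb.py
```

```text
9.25 [ 0.5002 -0.0871  0.0666] [[0.0004, 0.1226, 0.9925], [0.0073, 0.9924, -0.1226], [-1.0, 0.0073, -0.0006]] [ 0.02  4.78 -0.38] [ 0.6  -0.24  0.64] 0.1732937402420639
pan est rel ring [-0.0024  0.0102]
F [0.06 5.22 0.51] ball0 [344.48 269.57] now [344.57 269.83] [0.01 0.01]
```

Request:
carry_out:
  motion: [0, 0, 0, 0, -0.001, 0, 1]

```text
time_s: 9.55
eef_pos: [0.5, -0.088, 0.0665]
eef_rot: [0.706, 0.046, 0.706, -0.041]
wrist_force: [0.2, 5.5, 1.1]
opening: 0.177
```

Request:
carry_out:
  motion: [0, 0, 0, 0, -0.001, 0, 1]

```text
time_s: 9.65
eef_pos: [0.4999, -0.0887, 0.0665]
eef_rot: [0.706, 0.046, 0.706, -0.04]
wrist_force: [0.2, 6.1, 1.9]
opening: 0.179
```

```bash
python3 sb.py
python3 - <<'E'
from h import *
p=ctrl.camera_params('side');T=np.linalg.inv(p['pose']);f=lambda X:(lambda q:q[:2]/q[2])(np.array(p['mtx'])@(T[:3,:3]@X+T[:3,3]))
X=np.array([.614,-.167,.066]);print(f(X),(f(X-.004*np.array([.118,.993,0]))-f(X))/4,'px per mm')
E
```

```text
9.65 [ 0.4999 -0.0887  0.0665] [[0.0001, 0.1221, 0.9925], [0.008, 0.9925, -0.1221], [-1.0, 0.0079, -0.0008]] [0.24 6.1  1.92] [ 0.83 -0.28  0.8 ] 0.1786317938793675
pan est rel ring [-0.0026  0.0087]
F [0.3  5.29 1.02] ball0 [344.48 269.57] now [344.64 270.24] [0.01 0.01]
[344.84738923 269.26376061] [0.06210339 0.31303495] px per mm
```

The ball has moved 0.67 px, about 2.1 mm or 1.5 N. I need about 2 mm more.

Request:
carry_out:
  motion: [0, 0, 0, 0, -0.0012, 0, 1]

```text
time_s: 9.95
eef_pos: [0.4997, -0.0894, 0.0665]
eef_rot: [0.706, 0.046, 0.706, -0.04]
wrist_force: [0.2, 6.0, 1.2]
opening: 0.175
```

Request:
carry_out:
  motion: [0, 0, 0, 0, -0.0012, 0, 1]

```text
time_s: 10.05
eef_pos: [0.4995, -0.0901, 0.0665]
eef_rot: [0.706, 0.046, 0.706, -0.04]
wrist_force: [0.4, 7.5, 2.3]
opening: 0.174
```

Request:
carry_out:
  motion: [0, 0, 0, 0, -0.0008, 0, 1]

```text
time_s: 10.15
eef_pos: [0.4994, -0.0904, 0.0665]
eef_rot: [0.706, 0.046, 0.706, -0.039]
wrist_force: [0.8, 6.4, 1.5]
opening: 0.174
```

```bash
python3 sb.py
```

```text
10.15 [ 0.4994 -0.0904  0.0665] [[-0.0001, 0.1205, 0.9927], [0.0099, 0.9927, -0.1205], [-1.0, 0.0098, -0.0013]] [0.83 6.4  1.51] [ 0.96 -0.35  0.87] 0.1736802545125638
pan est rel ring [-0.0028  0.0072]
F [0.57 7.06 1.58] ball0 [344.48 269.57] now [344.72 270.63] [0.01 0.01]
```

Request:
carry_out:
  motion: [0, 0, 0, 0, -0.0008, 0, 1, 0, 0, 0, 0, 0, 0, 1, 0, 0, 0, 0, 0, 0, 1]

```text
time_s: 10.65
eef_pos: [0.4997, -0.0902, 0.0668]
eef_rot: [0.706, 0.046, 0.706, -0.038]
wrist_force: [0.8, 5.0, -0.1]
opening: 0.179
```

```bash
python3 sb.py
```

```text
10.65 [ 0.4997 -0.0902  0.0668] [[0.0005, 0.119, 0.9929], [0.0108, 0.9928, -0.119], [-0.9999, 0.0107, -0.0008]] [ 0.77  5.02 -0.11] [ 0.45 -0.18  0.63] 0.17875193155684618
pan est rel ring [-0.0026  0.0075]
F [0.94 5.33 0.37] ball0 [344.48 269.57] now [344.73 270.64] [0.01 0.01]
```

Request:
carry_out:
  motion: [0, 0, 0, 0, -0.0015, 0, 1, 0, 0, 0, 0, -0.0015, 0, 1, 0, 0, 0, 0, 0, 0, 1, 0, 0, 0, 0, 0, 0, 1]

```text
time_s: 11.25
eef_pos: [0.4993, -0.0916, 0.0668]
eef_rot: [0.706, 0.046, 0.706, -0.037]
wrist_force: [1.3, 5.2, 1.5]
opening: 0.179
```

```bash
python3 sb.py
```

```text
11.25 [ 0.4993 -0.0916  0.0668] [[0.0005, 0.1173, 0.9931], [0.0132, 0.993, -0.1173], [-0.9999, 0.0132, -0.0011]] [1.25 5.19 1.51] [ 0.56 -0.27  0.64] 0.17858869882155567
pan est rel ring [-0.0028  0.0064]
F [0.92 5.74 0.94] ball0 [344.48 269.57] now [344.76 271.02] [0.01 0.  ]
```

The ball has moved 4.6 mm, about 3.2 N. I'll release gradually.

Request:
carry_out:
  motion: [0, 0, 0, 0, 0, 0, 0.62, 0, 0, 0, 0, 0, 0, 0.58, 0, 0, 0, 0, 0, 0, 0.52, 0, 0, 0, 0, 0, 0, 0.45, 0, 0, 0, 0, 0, 0, 0.4]

```text
time_s: 11.95
eef_pos: [0.4995, -0.0941, 0.0669]
eef_rot: [0.706, 0.047, 0.706, -0.039]
wrist_force: [0.6, 0.5, -0.3]
opening: 0.3
```

```bash
python3 sb.py; python3 b.py
```

```text
11.95 [ 0.4995 -0.0941  0.0669] [[0.0009, 0.1216, 0.9926], [0.0104, 0.9925, -0.1216], [-0.9999, 0.0105, -0.0003]] [ 0.62  0.45 -0.25] [-0.07  0.01  0.03] 0.29979931832380435
pan est rel ring [-0.0023  0.0033]
F [ 0.34 -0.34  0.27] ball0 [344.48 269.57] now [344.75 270.95] [0.01 0.01]
F [ 0.21 -0.17 -0.38] ball0 [344.48 269.57] now [344.75 270.95] [0.02 0.02]
```

The press is stable at 4.4 mm (about 3.1 N), and wrist force is zero. I'll open more and retreat upward.

Request:
carry_out:
  motion: [0, 0, 0, 0, 0.0005, 0, 0.2, 0, 0, 0, 0, 0, 0, 0, 0, 0, 0, 0, 0, 0, -0.1, 0, 0, 0, -0.015, 0, 0, -0.1, 0, 0, 0, -0.03, 0, 0, -0.1, 0, 0, 0, -0.04, 0, 0, -0.1, 0, 0, 0, -0.04, 0, 0, -0.1, 0, 0, 0, -0.03, 0, -0.03, -0.1, 0, 0, 0, 0, 0, 0, -0.1, 0, 0, 0, 0, 0, 0, -0.1]

```text
time_s: 13.35
eef_pos: [0.468, -0.0908, 0.2272]
eef_rot: [0.705, 0.047, 0.707, -0.039]
wrist_force: [0.5, 0.5, 0.2]
opening: 0.552
```

```bash
python3 sb.py
python3 - <<'E'
from h import *
for c in('top','side'):
    a=ctrl.camera(c);T=campose(c);cv2.imwrite(f'pics/end_{c}.png',a)
    for t in('pan','bearing','spanner','grease_tin','carton'): print(c,t,[(w(T,d['point']).round(3),round(d['conf'],2)) for d in ctrl.landmark_of(c,t)][:4])
E
```

```text
13.35 [ 0.468  -0.0908  0.2272] [[-0.0014, 0.1208, 0.9927], [0.0114, 0.9926, -0.1207], [-0.9999, 0.0112, -0.0028]] [0.51 0.52 0.22] [-0.01  0.02 -0.02] 0.5523488910959616
pan est rel ring [-0.034   0.0029]
F [-0.41  0.06  0.39] ball0 [344.48 269.57] now [344.76 270.95] [0.01 0.01]
top pan [(array([ 0.624, -0.099,  0.038]), 0.77), (array([ 0.455,  0.53 , -0.004]), 0.76), (array([0.366, 0.251, 0.001]), 0.74), (array([ 0.289, -0.208,  0.   ]), 0.59)]
top bearing [(array([ 0.621, -0.103,  0.042]), 0.8)]
top spanner [(array([ 0.436,  0.06 , -0.002]), 0.63)]
top grease_tin [(array([ 0.676,  0.313, -0.002]), 0.76)]
top carton [(array([ 0.519, -0.368,  0.003]), 0.58)]
side pan [(array([ 0.618, -0.107,  0.033]), 0.97), (array([0.457, 0.525, 0.003]), 0.97), (array([0.37 , 0.251, 0.   ]), 0.83), (array([ 0.614, -0.171,  0.063]), 0.65)]
side bearing [(array([ 0.622, -0.112,  0.035]), 0.45)]
side spanner [(array([ 0.438,  0.066, -0.004]), 0.82)]
side grease_tin [(array([0.671, 0.316, 0.002]), 0.93)]
side carton [(array([ 0.509, -0.375, -0.002]), 0.7), (array([ 0.616, -0.115,  0.036]), 0.65)]
```

View pics/end_side.png

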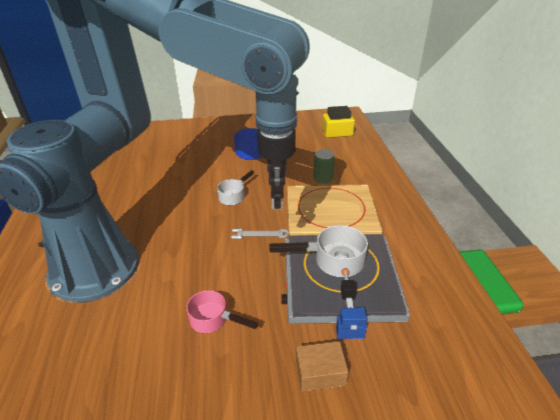

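The pan stands in the ring at (342,250) with the bearing in it, against the probe ball at (346,271). The gripper is clear and the other things have not moved. I'm handing in.

```bash
python3 -c "
from bench import ctrl
print(ctrl.hand_in())"
```

```text
the job is handed in; nothing more can be done
None
```

I gripped the large silver pan by its handle, slid it over the step onto the hotplate, and crept it against the probe. Then I let go, moved the gripper clear and handed the job in at about 14 s; no verdict is reported.

**Probe:** the ball is pushed in by about 4.4 mm, roughly 3.1 N going by its shift in the side camera. That shift stayed the same after release and after the gripper moved away. While pushing, the wrist force rose only about 2–3 N above the sliding friction; it is noisy by about 0.5 N.

**Pan and bearing:** the pan's centre is about 7–14 mm from the ring's centre. The arm's position and the two cameras disagree by a few millimetres, but all are within the 29 mm allowed. The bearing is still in the pan.

**Other things:** the spanner, tin and carton were found within a few millimetres of where they started. Wrist force is about zero with the gripper clear.

I did not check the pan's flatness separately. When I lowered it onto the hotplate the wrist force went to zero, and the last picture shows it standing level.

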